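Collect sealed granola cartons from the sealer's catch tray

TASK

Take the two sealed granola cartons out of the carton sealer's catch tray and stand both upright on the floor of the green tote, in its empty part. The third carton in the tray, whose top flaps still stand open, has not been sealed: leave it standing where it is.

Things in the scene. Friction and masses are not known exactly. Their poses are not given: they have to be found in the camera images.
- finished_1_center (a point): small sealed granola carton, upright, 70 (its x) x 45 (its y) x 100 mm (its z, up), cream card with a brown band and a round picture on the two broad faces, top closed flat with a brown strip of tape; about 160 g, rigid. One of the two finished cartons; it starts standing in the aluminium catch tray (floor 5 mm and rim 30 mm above the table). The point is its centre, 50 mm above its underside; across y (45 mm) is the grip.
- finished_2_center (a point): the other finished carton, the same in every respect; small sealed granola carton, upright, 70 (its x) x 45 (its y) x 100 mm (its z, up), cream card with a brown band and a round picture on the two broad faces, top closed flat with a brown strip of tape; about 160 g, rigid. One of the two finished cartons; it starts standing in the aluminium catch tray (floor 5 mm and rim 30 mm above the table). The point is its centre, 50 mm above its underside; across y (45 mm) is the grip.
- unsealed_center (a point): unsealed carton in the same tray, same body (70 x 45 x 100 mm, axes alike) but open at the top, with four flaps that spread outward to 118 mm above its underside and 12 mm beyond its sides; about 130 g; to be left alone. The point is 50 mm above its underside. The three cartons are at least 100 mm apart, centre to centre, in any order.
- tote: open green plastic tote, fixed to the table, 400 (its x) x 300 (its y) x 75 mm high, walls and floor 6 mm thick. Origin at the centre of its underside, z up. Two cartons packed earlier, like the finished ones, stand in its end towards +x (its x from 85 to 175 mm, y from -90 to 95 mm); all its floor below x = 70 mm is empty. Tote and tray may be either way round, left or right.
Things that resemble listed ones, but are neither listed nor needed, are in the scene too. Leave any purple look-alike of the part that bears unsealed_center alone.

How it is judged:
By the outcome, as a careful person would: the job done as asked, in the order asked, and still so for the second after the job is handed in, with the robot touching nothing.
It also fails if it takes over 69 s, if anything falls off the work surface, if the arm or the gripper's body presses on something with over 40 N, if the wrist force passes 120 N, or if a joint passes its speed limit or range.

ROBOT

A 7-joint arm with a two-finger parallel gripper is mounted at the origin on the work surface. World frame = base frame: x ahead of the robot, y to its left, z up, the work surface at z = 0. Lengths are in m, angles in rad, forces in N, time in s.
With the tool pointing down it reaches from about 0.425 to 0.925 m from the base axis. Payload 6.8 kg.
Tool frame: the origin (TCP) lies midway between the tips of the shut fingers; the grasp point (between the pads) lies 19 mm behind it; z points along the fingers, y is the line along which they close (so a half turn about z gives the same grasp; the last joint's range is limited). The gripper opens to 85 mm and grips with 20 to 120 N. Pads are 22 mm wide; open, the fingers measure 114 mm over their backs; the gripper's body (76 mm by 85 mm) begins 54 mm behind the grasp point. The pads swing forward as they close: fully open they stand 13 mm farther back than shut.
Start: joints at [-1.448, 0.477, 0.022, 1.555, -0.011, 1.109, -0.083], TCP at [0.154, 0.657, 0.231] pointing down, gripper open.
Joint ranges: [-2.96, 2.96], [-0.34, 2.1], [-1.41, 1.46], [0.24, 2.44], [-1.37, 4.51], [0.17, 1.92], [-2.96, 2.96]. Speed limits (rad/s): [2.39, 2.39, 3.14, 3.14, 3.14, 3.14, 3.14].

INTERFACE

Orientations are given as a rotation vector (axis times angle).
In Python, from bench import get_obs, grab_frame, camera_params, r gives the robot as it stands.
- The arm moves only by the shell command python3 -m jog 'ROWS' [FORCE]. ROWS is JSON, a list of rows, each an object of numbers: "rx", "ry", "rz": the turn, a rotation vector about the world's x, y, z scaled (see below); "x", "y", "z": the shift along the world's x, y, z scaled (see below); "jaw": the opening, from -1 (shut) to 1 (fully open). In form: [{"rx": .., "ry": .., "rz": .., "x": .., "y": .., "z": .., "jaw": ..}, ...]. A call has 1 to 8 rows; each row shifts and turns the commanded pose from where the row before left it; what a row does not reach is not made up. The controller multiplies each number of a shift by 60 mm and each number of a turn by 10 degrees. A row lasts 1/8 s, in which the tool goes at most 62.5 mm and 10.7 degrees, less where a joint would pass 70% of its speed; a pose out of reach is approached as far as the arm can. A call with a number of a shift or a turn outside -1 to 1 is refused whole. A call with a gripper value outside its range is refused whole. The fingers move at their own pace and stop on an object; FORCE is the grip in N (left out, the last holds). Time passes only in rows, so rows that do not move let the fingers close. It gives the time, the measured TCP pose, the force, the opening and the grip force at its end, in the units of the state.
- get_obs(): the state, without advancing time (a new reading comes with each control period).
- grab_frame(name): name is "side" or "top"; returns the picture (400x640x3 uint8, red, green, blue); there is no depth.
- camera_params(name): a dict with "fx", "fy", "cx", "cy" (pixels), "R" (3x3) and "t" (3): a world point X has camera coordinates R X + t. Camera axes: x right, y down, z forward; pixel columns grow to the right and rows downward; lengths in m; the calibration is good to about 2 mm. A picture is of the moment at which its call begins. camera_params takes no time and is no camera call.
- r.hand_in(): hands the job in; it is judged then, once.
The state is a dict: "clock": time; "joints": joint angles; "qvel": joint speeds; "tau": joint torques, N m; "tcp_pos": TCP position; "orientation": TCP orientation; "contact_force": force on the tool from outside, world axes, zero at the start; "moment": the same for the moment, N m; "grip_width": finger opening in m; "gripper_force": force on a finger pad.
Only numpy, scipy, OpenCV 4.12 (cv2) and the standard library are available. Lean on these libraries where they do the work, as an engineer would, in place of code of your own. Each camera call takes 0.05 s, during which the arm holds its last target. There are 200 camera calls.

## Working session

There is one attempt and no reset: what is moved stays moved. The work goes in short steps, Python scripts to look and compute and a shell command to move; the robot and the scene stay as the last step left them, time stands still between calls to the robot, and variables do not carry over. Pictures are saved under pics/ and viewed, at most 10 in all, crops included, and the job is handed in when it is done.

```bash
mkdir -p pics
python3 - <<'E'
from bench import *
import cv2
for n in("side","top"):
    cv2.imwrite(f"pics/{n}0.png",grab_frame(n)[:,:,::-1]); c=camera_params(n); print(n,c)
o=get_obs();print(o['tcp_pos'],o['orientation'],o['clock'],o['grip_width'])
E
```

```text
side {'fx': 442.9808329042313, 'fy': 442.9808329042313, 'cx': 322.8553763435098, 'cy': 206.79019159614927, 'R': array([[ 0.94432957, -0.32867128, -0.01472598],
       [-0.24431147, -0.67056509, -0.70046725],
       [ 0.22034874,  0.66506966, -0.71353261]]), 't': array([-0.42080049,  0.15385602,  1.14570084])}
top {'fx': 441.8745003826089, 'fy': 441.8745003826089, 'cx': 317.63556964510764, 'cy': 200.401299564677, 'R': array([[ 0.0258713 , -0.99959177, -0.0121228 ],
       [-0.99318047, -0.02432254, -0.11402178],
       [ 0.11368038,  0.01499002, -0.99340428]]), 't': array([-0.00590962,  0.44520609,  1.22000761])}
[0.1542956  0.65660802 0.23043243] [-3.61740963e-01 -3.12059740e+00  2.51445758e-03] 0.1 0.08585014004379612
```

View pics/side0.png

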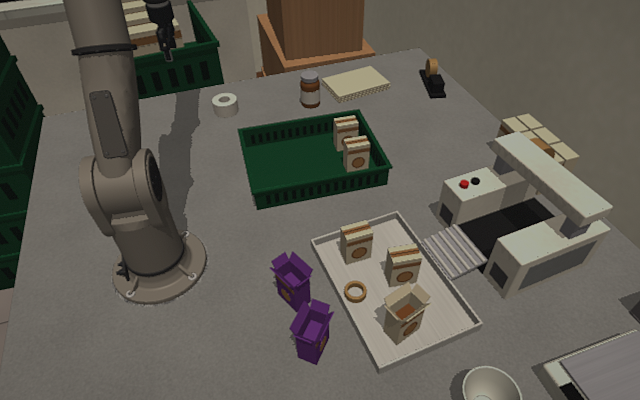

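View pics/top0.png

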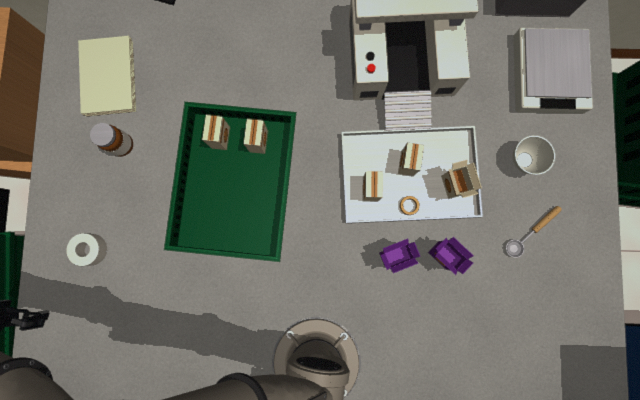

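Side view: sealed cartons at (356,242) and (404,264), open-flapped carton at (404,312), purple look-alikes at (292,280), (312,330); tote at (315,158) with two packed cartons. Top view: sealed at (374,185), (413,157), open one at (462,180); the tote's empty part is around (230,205). I'll confirm this in an enlarged crop.

Run:
```python
import cv2,numpy as np
a=cv2.imread("pics/top0.png")[125:225,340:485]; b=cv2.imread("pics/side0.png")[210:350,310:460]
a=cv2.resize(a,None,fx=5,fy=5,interpolation=cv2.INTER_CUBIC)[:, :]
b=cv2.resize(b,(420,392),interpolation=cv2.INTER_CUBIC)
a=cv2.resize(a,(375*1,int(375*100/145)))
print(a.shape)
A=cv2.resize(cv2.imread("pics/top0.png")[130:215,355:485],(390*1,255),interpolation=cv2.INTER_CUBIC)
h=np.zeros((392,800,3),np.uint8);h[:255,:380]=A[:,:380];h[:,380:]=b;cv2.imwrite("pics/crop.png",h)
```

```text
(258, 375, 3)
```

View pics/crop.png

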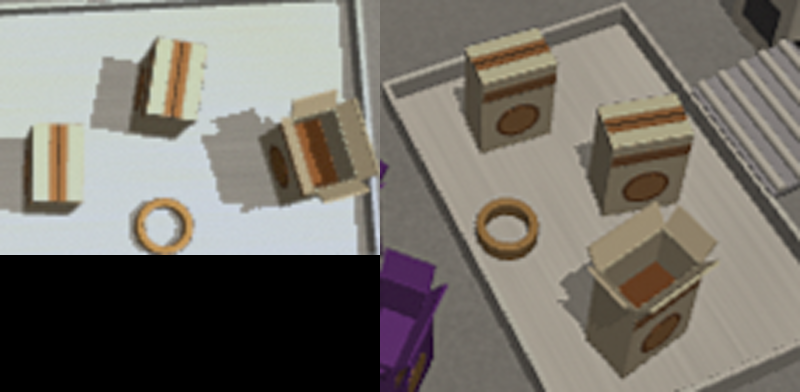

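The crop confirms it. The two flat, taped cartons, top (374,184) and (414,157), are the finished ones. The one at (462,180) has open flaps and stays. Next I triangulate the tape strips and find the tote rim.

```bash
cat > h.py <<'E'
import cv2,numpy as np
from bench import *
C={n:camera_params(n) for n in("side","top")}
def ray(n,p):
    c=C[n];d=c['R'].T@np.array([(p[0]-c['cx'])/c['fx'],(p[1]-c['cy'])/c['fy'],1]);return -c['R'].T@c['t'],d/np.linalg.norm(d)
def plane(n,p,z):
    o,d=ray(n,p);return o+d*(z-o[2])/d[2]
def tri(ps,pt):
    o1,d1=ray("side",ps);o2,d2=ray("top",pt)
    s=np.linalg.lstsq(np.c_[d1,-d2],o2-o1,rcond=None)[0];a,b=o1+s[0]*d1,o2+s[1]*d2
    return (a+b)/2,np.linalg.norm(a-b)
def comps(im,lo,hi,box,amin=8):
    x0,y0,x1,y1=box;m=cv2.inRange(cv2.cvtColor(im,cv2.COLOR_BGR2HSV),np.array(lo),np.array(hi))
    k=np.zeros_like(m);k[y0:y1,x0:x1]=m[y0:y1,x0:x1]
    n,L,s,c=cv2.connectedComponentsWithStats(k)
    out=[]
    for i in range(1,n):
        if s[i,4]>=amin: out.append((c[i],s[i],np.argwhere(L==i)[:,::-1].astype(np.float32)))
    return out
E
python3 - <<'E'
from h import *
np.set_printoptions(precision=4,suppress=True)
T=cv2.imread("pics/top0.png");S=cv2.imread("pics/side0.png")
for nm,im,bx in(("top",T,(360,135,430,205)),("side",S,(335,218,430,290))):
    for c,s,p in comps(im,(3,90,60),(20,255,255),bx): print(nm,c,s)
for c,s,p in comps(T,(65,100,20),(90,255,255),(150,90,310,270),500):
    q=cv2.convexHull(p); r=cv2.minAreaRect(q); ap=cv2.approxPolyDP(q,6,True)[:,0]
    print(s,r,ap)
    for v in ap: print(v,plane("top",v,.075)[:2])
for c,s,p in comps(S,(65,100,20),(90,255,255),(230,95,400,215),500):
    ap=cv2.approxPolyDP(cv2.convexHull(p),5,True)[:,0]
    for v in ap: print('side',v,plane("side",v,.075)[:2])
E
```

```text
top [413.7075 156.068 ] [410 144   9  26 147]
top [402.0652 159.587 ] [400 152   5  17  46]
top [374.0155 184.4031] [372 172   5  26 129]
top [363.7241 188.3103] [363 179   3  19  29]
top [409.5072 199.6957] [400 196  19   9  69]
side [355.9928 229.2101] [342 224  29  12 138]
side [359.4227 241.0412] [347 236  26  11  97]
side [359.1048 252.0968] [352 247  15  12 124]
side [404.2025 252.3544] [390 248  29  10 158]
side [406.2    265.2667] [392 261  29   9 105]
side [404.391  276.1053] [397 271  16  11 133]
side [354.8362 284.8362] [345 281  21   9 116]
[  165   102   131   159 14822] ((229.99391174316406, 180.55487060546875), (115.40096282958984, 150.4077606201172), 6.340191841125488) [[294. 112.]
 [279. 260.]
 [165. 249.]
 [185. 102.]]
[294. 112.] [0.6844 0.0764]
[279. 260.] [0.2771 0.1034]
[165. 249.] [0.2983 0.4106]
[185. 102.] [0.7064 0.3813]
side [391. 167.] [0.6836 0.0752]
side [385. 184.] [0.6364 0.0145]
side [257. 209.] [0.2755 0.0419]
side [238. 129.] [0.3008 0.4176]
side [359. 110.] [0.7096 0.3822]
```

Run:
```python
from h import *
np.set_printoptions(precision=4,suppress=True)
T=cv2.imread("pics/top0.png");S=cv2.imread("pics/side0.png")
ct=[k for k in comps(T,(3,90,60),(20,255,255),(360,135,430,205),120)]
cs=[k for k in comps(S,(3,90,60),(20,255,255),(335,218,430,290),137)][:]
for i,j in((1,0),(0,1)):
    X,e=tri(cs[j][0],ct[i][0])
    a=[]
    for n,k in(("top",ct[i]),("side",cs[j])):
        vx,vy,x,y=cv2.fitLine(k[2],cv2.DIST_L2,0,.01,.01).ravel()
        d=plane(n,(x+10*vx,y+10*vy),X[2])-plane(n,(x-10*vx,y-10*vy),X[2]);a.append(np.degrees(np.arctan(d[1]/d[0])))
        P=np.array([plane(n,q,X[2])for q in k[2]]);u=d/np.linalg.norm(d);s=P@u;print(n,P.mean(0),np.ptp(s))
    print(X,e,a)
X,e=tri((391,167),(294,112));print("tote corner",X,e)
R=cv2.Rodrigues(get_obs()['orientation'])[0];print(R)
# unsealed: flap mask centre estimate
for c,p in ((.105,(462,180)),(.123,(462,180))):print(plane("top",p,c))
# tote frame
c=np.array([.492,.243]);y=np.radians(-3.8);Rt=np.array([[np.cos(y),-np.sin(y)],[np.sin(y),np.cos(y)]])
for q in((-.05,-.06),(-.05,.06),(0,-.06),(0,.06)):print(q,c+Rt@q)
```

```text
top [ 0.4815 -0.1432  0.1107] 0.06655968537362117
side [ 0.4829 -0.1434  0.1107] 0.06900633174529697
[ 0.4821 -0.1434  0.1107] 0.0013382054495638816 [np.float64(0.8569728323673763), np.float64(-0.5696102912548962)]
top [ 0.5599 -0.2473  0.1103] 0.06805509620728667
side [ 0.5607 -0.2475  0.1103] 0.06808556816734945
[ 0.5603 -0.2474  0.1103] 0.0008061301040108507 [np.float64(-7.637737140906986), np.float64(-8.08981940646321)]
tote corner [0.6846 0.0766 0.0737] 0.00048438176435629054
[[-0.9735  0.2288 -0.0003]
 [ 0.2288  0.9735 -0.0016]
 [-0.0001 -0.0016 -1.    ]]
[ 0.4997 -0.3756  0.105 ]
[ 0.4966 -0.37    0.123 ]
(-0.05, -0.06) [0.4381 0.1864]
(-0.05, 0.06) [0.4461 0.3062]
(0, -0.06) [0.488  0.1831]
(0, 0.06) [0.496  0.3029]
```

Carton A is at (0.482,-0.143) with yaw 0°, B at (0.560,-0.247) with yaw -8°. The tote centre is (0.492,0.243), yaw -3.8°. I'm moving to A.

```bash
python3 -m jog '[{"x":0.7,"y":-0.7,"rz":0.6,"jaw":0.5},{"x":0.7,"y":-0.7,"rz":0.72,"jaw":0.5},{"x":0.7,"y":-0.7,"jaw":0.5},{"x":0.7,"y":-0.7,"jaw":0.5},{"x":0.7,"y":-0.7,"jaw":0.5},{"x":0.7,"y":-0.7,"jaw":0.5},{"x":0.7,"y":-0.7,"jaw":0.5},{"y":-1,"jaw":0.5}]' 40
python3 -m jog '[{"y":-1},{"y":-1},{"y":-1},{"y":-1},{"y":-1},{"y":-1},{"x":0.5},{}]'
```

```text
validation failed for argument at $[0]...
validation failed for argument at $[0]...
```

```bash
python3 -m jog '[{"rx":0,"ry":0,"rz":0.6,"x":0.7,"y":-0.7,"z":0,"jaw":0.5},{"rx":0,"ry":0,"rz":0.72,"x":0.7,"y":-0.7,"z":0,"jaw":0.5},{"rx":0,"ry":0,"rz":0,"x":0.7,"y":-0.7,"z":0,"jaw":0.5},{"rx":0,"ry":0,"rz":0,"x":0.7,"y":-0.7,"z":0,"jaw":0.5},{"rx":0,"ry":0,"rz":0,"x":0.7,"y":-0.7,"z":0,"jaw":0.5},{"rx":0,"ry":0,"rz":0,"x":0.7,"y":-0.7,"z":0,"jaw":0.5},{"rx":0,"ry":0,"rz":0,"x":0.7,"y":-0.7,"z":0,"jaw":0.5},{"rx":0,"ry":0,"rz":0,"x":0,"y":0,"z":0,"jaw":0.5}]' 40
```

```text
clock: 1.1
tcp_pos: [0.4525, 0.3576, 0.2311]
orientation: [0.016, 3.14, -0.004]
contact_force: [-1.8, 0.1, -0.8]
grip_width: 0.064
gripper_force: 0.0
```

```bash
python3 -m jog '[{"rx":0,"ry":0,"rz":0,"x":0,"y":-1,"z":0,"jaw":0.5},{"rx":0,"ry":0,"rz":0,"x":0,"y":-1,"z":0,"jaw":0.5},{"rx":0,"ry":0,"rz":0,"x":0,"y":-1,"z":0,"jaw":0.5},{"rx":0,"ry":0,"rz":0,"x":0,"y":-1,"z":0,"jaw":0.5},{"rx":0,"ry":0,"rz":0,"x":0,"y":-1,"z":0,"jaw":0.5},{"rx":0,"ry":0,"rz":0,"x":0.1,"y":-1,"z":0,"jaw":0.5},{"rx":0,"ry":0,"rz":0,"x":0.2,"y":-1,"z":0,"jaw":0.5},{"rx":0,"ry":0,"rz":0,"x":0.2,"y":-1,"z":0,"jaw":0.5}]'
python3 -m jog '[{"rx":0,"ry":0,"rz":0,"x":0,"y":-0.4,"z":0,"jaw":0.5},{"rx":0,"ry":0,"rz":0,"x":0,"y":0,"z":0,"jaw":0.5},{"rx":0,"ry":0,"rz":0,"x":0,"y":0,"z":0,"jaw":0.5}]'
```

```text
clock: 2.1
tcp_pos: [0.4786, -0.1177, 0.2314]
orientation: [-0.002, 3.141, 0.001]
contact_force: [0.8, -0.0, 0.2]
grip_width: 0.0641
gripper_force: 0.0
clock: 2.48
tcp_pos: [0.4784, -0.1392, 0.231]
orientation: [0.002, -3.141, -0.001]
contact_force: [-0.4, -0.1, -0.4]
grip_width: 0.0643
gripper_force: 0.0
```

```bash
python3 -m jog '[{"rx":0,"ry":0,"rz":0,"x":0.06,"y":-0.07,"z":-0.9,"jaw":0.5},{"rx":0,"ry":0,"rz":0,"x":0,"y":0,"z":-0.6,"jaw":0.5},{"rx":0,"ry":0,"rz":0,"x":0,"y":0,"z":-0.5,"jaw":0.5},{"rx":0,"ry":0,"rz":0,"x":0,"y":0,"z":-0.5,"jaw":0.5},{"rx":0,"ry":0,"rz":0,"x":0,"y":0,"z":-0.35,"jaw":0.5},{"rx":0,"ry":0,"rz":0,"x":0,"y":0,"z":0,"jaw":0.5},{"rx":0,"ry":0,"rz":0,"x":0,"y":0,"z":0,"jaw":0.5}]'
python3 - <<'E'
from h import *
a=grab_frame("side")[190:330,290:450,::-1];b=grab_frame("top")[120:220,330:490,::-1]
cv2.imwrite("pics/g1.png",np.vstack([cv2.resize(a,(560,350)),cv2.resize(b,(560,250))]) if 0 else np.hstack([cv2.resize(a,(400,350)),cv2.resize(b,(400,350))]))
E
```

```text
clock: 3.35
tcp_pos: [0.4827, -0.1442, 0.061]
orientation: [-0.002, 3.141, 0.001]
contact_force: [-0.1, 0.2, -0.4]
grip_width: 0.0638
gripper_force: 0.0
```

View pics/g1.png

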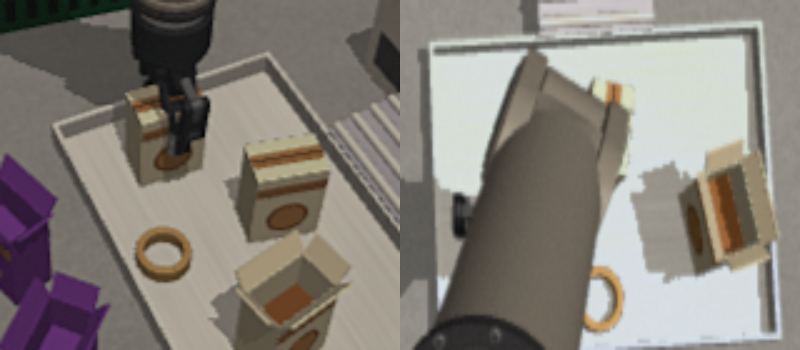

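The fingers straddle carton A (crop (165,120)) and sit clear of B. Closing and lifting.

```bash
python3 -m jog '[{"rx":0,"ry":0,"rz":0,"x":0,"y":0,"z":0,"jaw":-1},{"rx":0,"ry":0,"rz":0,"x":0,"y":0,"z":0,"jaw":-1},{"rx":0,"ry":0,"rz":0,"x":0,"y":0,"z":0,"jaw":-1},{"rx":0,"ry":0,"rz":0,"x":0,"y":0,"z":0,"jaw":-1},{"rx":0,"ry":0,"rz":0,"x":0,"y":0,"z":0,"jaw":-1},{"rx":0,"ry":0,"rz":0,"x":0,"y":0,"z":0.2,"jaw":-1},{"rx":0,"ry":0,"rz":0,"x":0,"y":0,"z":0.5,"jaw":-1},{"rx":0,"ry":0,"rz":0,"x":0,"y":0,"z":0.6,"jaw":-1}]' 40
python3 -m jog '[{"rx":0,"ry":0,"rz":0,"x":0,"y":0,"z":0.6,"jaw":-1},{"rx":0,"ry":0,"rz":0,"x":0,"y":0,"z":0.4,"jaw":-1},{"rx":0,"ry":0,"rz":0,"x":0,"y":0,"z":0,"jaw":-1}]'
```

```text
clock: 4.45
tcp_pos: [0.4812, -0.1453, 0.1392]
orientation: [-0.001, -3.14, 0.0]
contact_force: [0.6, -0.7, -1.5]
grip_width: 0.0446
gripper_force: 41.5
clock: 4.82
tcp_pos: [0.483, -0.1455, 0.2002]
orientation: [0.001, 3.137, -0.0]
contact_force: [0.6, 0.3, -3.2]
grip_width: 0.0446
gripper_force: 41.7
```

```bash
python3 -m jog '[{"rx":0,"ry":0,"rz":0,"x":0,"y":0.4,"z":0,"jaw":-1},{"rx":0,"ry":0,"rz":-0.1,"x":0,"y":0.8,"z":0,"jaw":-1},{"rx":0,"ry":0,"rz":-0.1,"x":0,"y":0.8,"z":0,"jaw":-1},{"rx":0,"ry":0,"rz":-0.1,"x":0,"y":0.8,"z":0,"jaw":-1},{"rx":0,"ry":0,"rz":-0.1,"x":0,"y":0.8,"z":0,"jaw":-1},{"rx":0,"ry":0,"rz":0,"x":0,"y":0.8,"z":0,"jaw":-1},{"rx":0,"ry":0,"rz":0,"x":-0.1,"y":0.8,"z":0,"jaw":-1},{"rx":0,"ry":0,"rz":0,"x":0,"y":0.8,"z":0,"jaw":-1}]'
python3 -m jog '[{"rx":0,"ry":0,"rz":0,"x":0,"y":0.8,"z":0,"jaw":-1},{"rx":0,"ry":0,"rz":0,"x":0,"y":0.6,"z":0,"jaw":-1},{"rx":0,"ry":0,"rz":0,"x":0,"y":0.26,"z":0,"jaw":-1},{"rx":0,"ry":0,"rz":0,"x":0,"y":0,"z":0,"jaw":-1},{"rx":0,"ry":0,"rz":0,"x":0,"y":0,"z":0,"jaw":-1}]'
python3 - <<'E'
from h import *
a=grab_frame("side")[60:240,200:420,::-1];b=grab_frame("top")[90:270,150:310,::-1]
cv2.imwrite("pics/p1.png",np.hstack([cv2.resize(a,(440,360)),cv2.resize(b,(320,360))]))
E
```

```text
clock: 5.82
tcp_pos: [0.4746, 0.2158, 0.1968]
orientation: [-0.11, -3.137, 0.002]
contact_force: [1.4, -0.3, -1.5]
grip_width: 0.0452
gripper_force: 41.6
clock: 6.45
tcp_pos: [0.4763, 0.3122, 0.1978]
orientation: [-0.114, -3.139, 0.003]
contact_force: [-0.7, -0.3, -1.7]
grip_width: 0.0445
gripper_force: 41.6
```

View pics/p1.png

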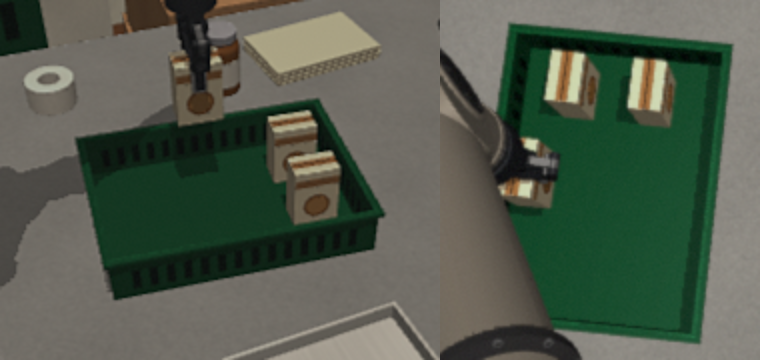

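Carton A hangs upright above the +y side of the tote's empty floor. Lowering it.

```bash
python3 -m jog '[{"rx":0,"ry":0,"rz":0,"x":0,"y":0,"z":-0.5,"jaw":-1},{"rx":0,"ry":0,"rz":0,"x":0,"y":0,"z":-0.5,"jaw":-1},{"rx":0,"ry":0,"rz":0,"x":0,"y":0,"z":-0.5,"jaw":-1},{"rx":0,"ry":0,"rz":0,"x":0,"y":0,"z":-0.4,"jaw":-1},{"rx":0,"ry":0,"rz":0,"x":0,"y":0,"z":-0.2,"jaw":-1},{"rx":0,"ry":0,"rz":0,"x":0,"y":0,"z":0,"jaw":-1},{"rx":0,"ry":0,"rz":0,"x":0,"y":0,"z":0,"jaw":-1}]'
python3 -m jog '[{"rx":0,"ry":0,"rz":0,"x":0,"y":0,"z":-0.05,"jaw":-1},{"rx":0,"ry":0,"rz":0,"x":0,"y":0,"z":-0.05,"jaw":-1},{"rx":0,"ry":0,"rz":0,"x":0,"y":0,"z":0,"jaw":-1}]'
```

```text
clock: 7.42
tcp_pos: [0.4768, 0.3147, 0.0733]
orientation: [0.111, 3.138, 0.002]
contact_force: [-0.4, 0.0, -1.7]
grip_width: 0.045
gripper_force: 41.6
clock: 7.8
tcp_pos: [0.4758, 0.3145, 0.0662]
orientation: [-0.11, -3.139, 0.0]
contact_force: [-0.3, 0.2, -1.3]
grip_width: 0.0451
gripper_force: 41.6
```

```bash
python3 -m jog '[{"rx":0,"ry":0,"rz":0,"x":0,"y":0,"z":-0.03,"jaw":-1},{"rx":0,"ry":0,"rz":0,"x":0,"y":0,"z":-0.03,"jaw":-1},{"rx":0,"ry":0,"rz":0,"x":0,"y":0,"z":0,"jaw":-1}]'
python3 -m jog '[{"rx":0,"ry":0,"rz":0,"x":0,"y":0,"z":-0.03,"jaw":-1},{"rx":0,"ry":0,"rz":0,"x":0,"y":0,"z":0,"jaw":-1}]'
```

```text
clock: 8.18
tcp_pos: [0.4759, 0.3145, 0.0625]
orientation: [-0.11, -3.139, 0.0]
contact_force: [0.1, 0.4, -1.6]
grip_width: 0.0447
gripper_force: 41.6
clock: 8.43
tcp_pos: [0.4762, 0.3153, 0.0616]
orientation: [0.11, 3.139, 0.002]
contact_force: [-1.5, 1.1, 3.7]
grip_width: 0.0446
gripper_force: 40.1
```

Touched down (force up 5 N). Releasing and rising.

```bash
python3 -m jog '[{"rx":0,"ry":0,"rz":0,"x":0,"y":0,"z":0,"jaw":0.5},{"rx":0,"ry":0,"rz":0,"x":0,"y":0,"z":0,"jaw":0.5},{"rx":0,"ry":0,"rz":0,"x":0,"y":0,"z":0,"jaw":0.5},{"rx":0,"ry":0,"rz":0,"x":0,"y":0,"z":0.3,"jaw":0.5},{"rx":0,"ry":0,"rz":0,"x":0,"y":0,"z":0.7,"jaw":0.5},{"rx":0,"ry":0,"rz":0,"x":0,"y":0,"z":0.9,"jaw":0.5},{"rx":0,"ry":0,"rz":0,"x":0,"y":0,"z":0.9,"jaw":0.5},{"rx":0,"ry":0,"rz":-0.1,"x":0,"y":-0.8,"z":0,"jaw":0.5}]'
python3 -m jog '[{"rx":0,"ry":0,"rz":-0.1,"x":0,"y":-1,"z":0,"jaw":0.5},{"rx":0,"ry":0,"rz":-0.1,"x":0,"y":-1,"z":0,"jaw":0.5},{"rx":0,"ry":0,"rz":-0.1,"x":0.2,"y":-1,"z":0,"jaw":0.5},{"rx":0,"ry":0,"rz":0,"x":0.2,"y":-1,"z":0,"jaw":0.5},{"rx":0,"ry":0,"rz":0,"x":0.2,"y":-1,"z":0,"jaw":0.5},{"rx":0,"ry":0,"rz":0,"x":0.2,"y":-1,"z":0,"jaw":0.5},{"rx":0,"ry":0,"rz":0,"x":0.2,"y":-1,"z":0,"jaw":0.5},{"rx":0,"ry":0,"rz":0,"x":0.2,"y":-1,"z":0,"jaw":0.5}]'
python3 -m jog '[{"rx":0,"ry":0,"rz":0,"x":0.2,"y":-0.5,"z":0,"jaw":0.5},{"rx":0,"ry":0,"rz":0,"x":0,"y":0,"z":0,"jaw":0.5},{"rx":0,"ry":0,"rz":0,"x":0,"y":0,"z":0,"jaw":0.5}]'
python3 - <<'E'
from h import *
T=grab_frame("top")[:,:,::-1];S=grab_frame("side")[:,:,::-1]
a=S[60:340,200:460];b=T[90:270,150:500]
cv2.imwrite("pics/p2.png",np.hstack([cv2.resize(a,(300,323)),cv2.resize(b,(500,257)).copy() if 0 else cv2.copyMakeBorder(cv2.resize(b,(500,257)),0,66,0,0,cv2.BORDER_CONSTANT)]))
E
```

```text
clock: 9.43
tcp_pos: [0.4782, 0.2711, 0.2349]
orientation: [0.129, 3.131, 0.013]
contact_force: [0.9, -2.4, -0.7]
grip_width: 0.064
gripper_force: 0.0
clock: 10.42
tcp_pos: [0.5484, -0.2153, 0.2304]
orientation: [0.219, 3.132, 0.001]
contact_force: [1.2, -0.1, 0.2]
grip_width: 0.0645
gripper_force: 0.0
clock: 10.8
tcp_pos: [0.5599, -0.2425, 0.2294]
orientation: [0.219, 3.134, 0.001]
contact_force: [-0.0, 0.6, -0.5]
grip_width: 0.0644
gripper_force: 0.0
```

View pics/p2.png

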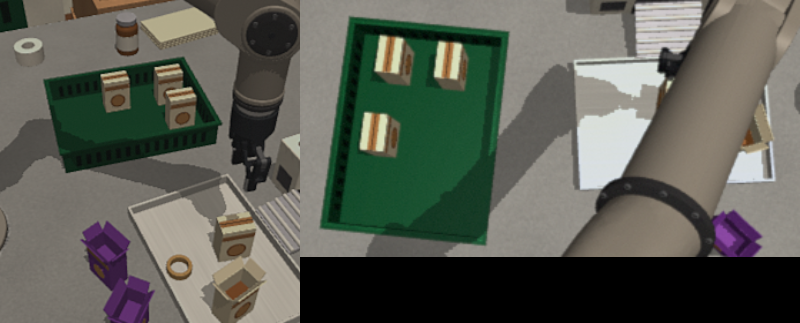

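A stands upright in the tote's empty part (side crop (116,92)), and B is undisturbed. Descending on B.

```bash
python3 -m jog '[{"rx":0,"ry":0,"rz":0,"x":0,"y":-0.08,"z":-0.9,"jaw":0.5},{"rx":0,"ry":0,"rz":0,"x":0,"y":0,"z":-0.6,"jaw":0.5},{"rx":0,"ry":0,"rz":0,"x":0,"y":0,"z":-0.5,"jaw":0.5},{"rx":0,"ry":0,"rz":0,"x":0,"y":0,"z":-0.5,"jaw":0.5},{"rx":0,"ry":0,"rz":0,"x":0,"y":0,"z":-0.32,"jaw":0.5},{"rx":0,"ry":0,"rz":0,"x":0,"y":0,"z":0,"jaw":0.5},{"rx":0,"ry":0,"rz":0,"x":0,"y":0,"z":0,"jaw":0.5}]'
python3 - <<'E'
from h import *
a=grab_frame("side")[190:350,290:490,::-1]
cv2.imwrite("pics/g2.png",cv2.resize(a,(600,480)))
E
```

```text
clock: 11.78
tcp_pos: [0.5608, -0.2484, 0.0608]
orientation: [0.219, 3.132, -0.001]
contact_force: [0.5, 0.2, 0.8]
grip_width: 0.0638
gripper_force: 0.0
```

View pics/g2.png

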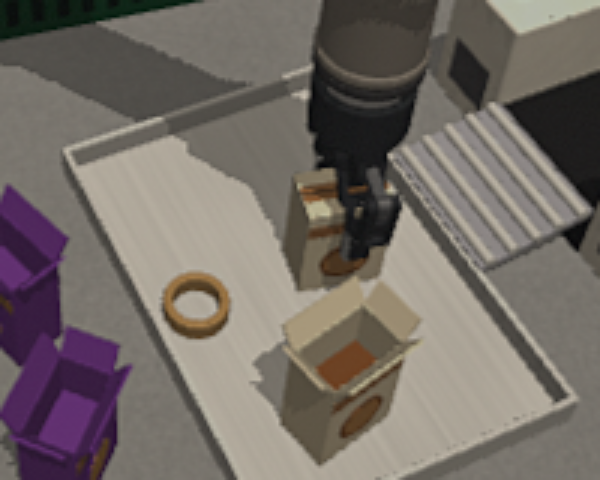

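The fingers straddle B with the open carton clear. Gripping and carrying.

```bash
python3 -m jog '[{"rx":0,"ry":0,"rz":0,"x":0,"y":0,"z":0,"jaw":-1},{"rx":0,"ry":0,"rz":0,"x":0,"y":0,"z":0,"jaw":-1},{"rx":0,"ry":0,"rz":0,"x":0,"y":0,"z":0,"jaw":-1},{"rx":0,"ry":0,"rz":0,"x":0,"y":0,"z":0,"jaw":-1},{"rx":0,"ry":0,"rz":0,"x":0,"y":0,"z":0,"jaw":-1},{"rx":0,"ry":0,"rz":0,"x":0,"y":0,"z":0.2,"jaw":-1},{"rx":0,"ry":0,"rz":0,"x":0,"y":0,"z":0.5,"jaw":-1},{"rx":0,"ry":0,"rz":0,"x":0,"y":0,"z":0.6,"jaw":-1}]' 40
python3 -m jog '[{"rx":0,"ry":0,"rz":0,"x":0,"y":0,"z":0.6,"jaw":-1},{"rx":0,"ry":0,"rz":0,"x":0,"y":0,"z":0.4,"jaw":-1},{"rx":0,"ry":0,"rz":0,"x":-0.1,"y":0.4,"z":0,"jaw":-1},{"rx":0,"ry":0,"rz":0.1,"x":-0.16,"y":0.8,"z":0,"jaw":-1},{"rx":0,"ry":0,"rz":0.1,"x":-0.16,"y":0.8,"z":0,"jaw":-1},{"rx":0,"ry":0,"rz":0.1,"x":-0.16,"y":0.8,"z":0,"jaw":-1},{"rx":0,"ry":0,"rz":0.1,"x":-0.16,"y":0.8,"z":0,"jaw":-1},{"rx":0,"ry":0,"rz":0,"x":-0.16,"y":0.8,"z":0,"jaw":-1}]'
python3 -m jog '[{"rx":0,"ry":0,"rz":0,"x":-0.16,"y":0.8,"z":0,"jaw":-1},{"rx":0,"ry":0,"rz":0,"x":-0.16,"y":0.8,"z":0,"jaw":-1},{"rx":0,"ry":0,"rz":0,"x":-0.16,"y":0.7,"z":0,"jaw":-1},{"rx":0,"ry":0,"rz":0,"x":-0.16,"y":0.5,"z":0,"jaw":-1},{"rx":0,"ry":0,"rz":0,"x":0,"y":0,"z":0,"jaw":-1},{"rx":0,"ry":0,"rz":0,"x":0,"y":0,"z":0,"jaw":-1}]'
```

```text
clock: 12.82
tcp_pos: [0.5593, -0.2482, 0.1385]
orientation: [-0.22, -3.132, -0.0]
contact_force: [0.1, 0.8, -0.6]
grip_width: 0.045
gripper_force: 41.2
clock: 13.82
tcp_pos: [0.5054, 0.0169, 0.1983]
orientation: [0.111, 3.139, 0.0]
contact_force: [0.2, -0.5, -2.4]
grip_width: 0.0445
gripper_force: 41.3
clock: 14.58
tcp_pos: [0.4678, 0.1827, 0.198]
orientation: [0.112, 3.139, -0.001]
contact_force: [0.0, -0.4, -0.9]
grip_width: 0.0445
gripper_force: 41.2
```

```bash
python3 -m jog '[{"rx":0,"ry":0,"rz":0,"x":0,"y":0,"z":-0.5,"jaw":-1},{"rx":0,"ry":0,"rz":0,"x":0,"y":0,"z":-0.5,"jaw":-1},{"rx":0,"ry":0,"rz":0,"x":0,"y":0,"z":-0.5,"jaw":-1},{"rx":0,"ry":0,"rz":0,"x":0,"y":0,"z":-0.4,"jaw":-1},{"rx":0,"ry":0,"rz":0,"x":0,"y":0,"z":-0.2,"jaw":-1},{"rx":0,"ry":0,"rz":0,"x":0,"y":0,"z":-0.08,"jaw":-1},{"rx":0,"ry":0,"rz":0,"x":0,"y":0,"z":0,"jaw":-1},{"rx":0,"ry":0,"rz":0,"x":0,"y":0,"z":0,"jaw":-1}]'
python3 -m jog '[{"rx":0,"ry":0,"rz":0,"x":0,"y":0,"z":-0.04,"jaw":-1},{"rx":0,"ry":0,"rz":0,"x":0,"y":0,"z":-0.02,"jaw":-1},{"rx":0,"ry":0,"rz":0,"x":0,"y":0,"z":0,"jaw":-1}]'
```

```text
clock: 15.58
tcp_pos: [0.4682, 0.1839, 0.0677]
orientation: [0.11, 3.138, 0.001]
contact_force: [0.7, 0.1, -1.1]
grip_width: 0.0448
gripper_force: 41.3
clock: 15.95
tcp_pos: [0.4676, 0.1838, 0.0633]
orientation: [-0.11, -3.14, -0.0]
contact_force: [-0.3, 0.2, -1.1]
grip_width: 0.0446
gripper_force: 41.3
```

```bash
python3 -m jog '[{"rx":0,"ry":0,"rz":0,"x":0,"y":0,"z":-0.03,"jaw":-1},{"rx":0,"ry":0,"rz":0,"x":0,"y":0,"z":0,"jaw":-1},{"rx":0,"ry":0,"rz":0,"x":0,"y":0,"z":0,"jaw":-1}]'
```

```text
clock: 16.32
tcp_pos: [0.4678, 0.184, 0.0617]
orientation: [0.11, 3.139, 0.001]
contact_force: [-0.5, 1.8, 2.6]
grip_width: 0.0447
gripper_force: 40.3
```

Contact made. Releasing, rising and moving aside for a look.

```bash
python3 -m jog '[{"rx":0,"ry":0,"rz":0,"x":0,"y":0,"z":0,"jaw":0.5},{"rx":0,"ry":0,"rz":0,"x":0,"y":0,"z":0,"jaw":0.5},{"rx":0,"ry":0,"rz":0,"x":0,"y":0,"z":0,"jaw":0.5},{"rx":0,"ry":0,"rz":0,"x":0,"y":0,"z":0.3,"jaw":0.5},{"rx":0,"ry":0,"rz":0,"x":0,"y":0,"z":0.7,"jaw":0.5},{"rx":0,"ry":0,"rz":0,"x":0,"y":0,"z":0.9,"jaw":0.5},{"rx":0,"ry":0,"rz":0,"x":0,"y":0,"z":0.9,"jaw":0.5},{"rx":0,"ry":0,"rz":0,"x":0,"y":-0.6,"z":0.3,"jaw":0.5}]'
python3 -m jog '[{"rx":0,"ry":0,"rz":0,"x":0,"y":-0.9,"z":0,"jaw":0.5},{"rx":0,"ry":0,"rz":0,"x":0,"y":-0.9,"z":0,"jaw":0.5},{"rx":0,"ry":0,"rz":0,"x":0,"y":-0.9,"z":0,"jaw":0.5},{"rx":0,"ry":0,"rz":0,"x":0,"y":-0.5,"z":0,"jaw":0.5},{"rx":0,"ry":0,"rz":0,"x":0,"y":0,"z":0,"jaw":0.5},{"rx":0,"ry":0,"rz":0,"x":0,"y":0,"z":0,"jaw":0.5}]'
python3 - <<'E'
from h import *
T=grab_frame("top")[:,:,::-1];S=grab_frame("side")[:,:,::-1]
cv2.imwrite("pics/end.png",np.hstack([cv2.resize(S[60:380,200:520],(400,400)),cv2.resize(T[90:290,150:350],(400,400))]))
E
```

```text
clock: 17.32
tcp_pos: [0.4691, 0.1503, 0.2509]
orientation: [0.103, 3.135, 0.006]
contact_force: [0.2, -0.0, -1.4]
grip_width: 0.0636
gripper_force: 0.0
clock: 18.08
tcp_pos: [0.4676, -0.0435, 0.2474]
orientation: [-0.109, -3.139, -0.001]
contact_force: [0.6, 0.3, 0.2]
grip_width: 0.0637
gripper_force: 0.0
```

View pics/end.png

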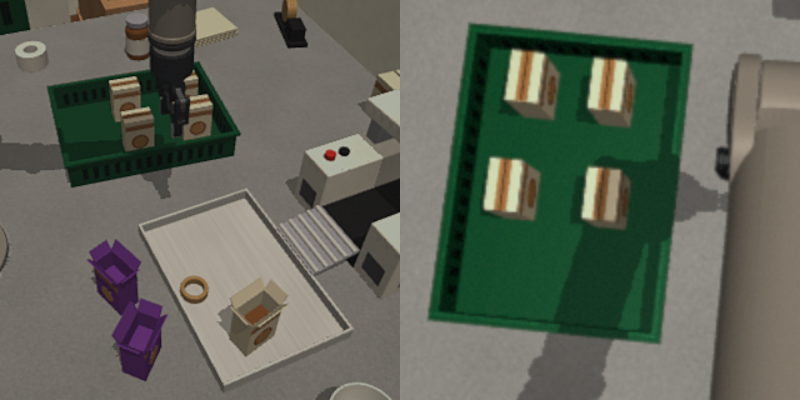

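Both finished cartons stand upright in the tote's empty part (top crop (508,188) and (605,196)). The unsealed one still stands in the tray, and the arm is clear.

```bash
python3 -c "
from bench import r
print(r.hand_in())"
```

```text
the job is handed in; nothing more can be done
None
```

Both sealed cartons now stand upright on the empty part of the tote floor, the unsealed carton is still standing in the tray, and I handed the job in after about 18 s of the allowed 69 s.

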